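Tip two marbles from a bead scoop

ROBOT

A 6-joint arm with a two-finger parallel gripper is mounted at the origin on a cart in front of the work surface, level with it; the furniture and walls round the work are solid. World frame = base frame: x ahead of the robot, y to its left, z up, the work surface at z = 0. Lengths are in m, angles in rad, forces in N, time in s.
With the tool pointing down it reaches from about 0.35 to 0.975 m from the base axis. Payload 4.9 kg.
Tool frame: the origin (TCP) lies midway between the tips of the shut fingers; the grasp point (between the pads) lies behind it (manip.tcp_to_grasp is the z of the grasp point in the tool frame, in m); z points along the fingers, y is the direction in which the jaws open and shut (so a half turn about z gives the same grasp; the last joint's range is limited). The gripper opens to 85 mm and grips with 20 to 120 N. Pads are 22 mm wide; open, the fingers measure 114 mm over their backs; the gripper's body (76 mm by 85 mm) begins 54 mm behind the grasp point. The pads swing forward as they close: fully open they stand 13 mm farther back than shut.
Start: joints at [-1.283, 0.053, 1.613, -0, 1.476, -0.119], TCP at [0.247, -0.574, 0.231] pointing down, gripper open.
Joint ranges: [-3.01, 3.01], [-1.01, 2.22], [0.06, 2.58], [-1.02, 4.17], [0.09, 2.62], [-3.14, 3.14]. Speed limits (rad/s): [2.57, 2.57, 3.14, 3.14, 3.14, 3.14].

INTERFACE

Orientations are given as a unit quaternion [w, x, y, z].
In Python, from plant import status, vision, order, regions_of, manip gives the robot as it stands. The module is installed in compiled form; this text tells all that it offers.
- The arm moves only by the shell command python3 -m crank 'ROWS'. ROWS is JSON, one flat list of numbers, 5 for each row, row after row: the shift along the tool's x, y, z in mm, then the turn about the tool's z in degrees, then the opening in per cent of the stroke, from 0 (shut) to 100 (fully open). In form: [tx, ty, tz, yaw, fingers, tx, ty, tz, yaw, fingers, ...]. A call has exactly 10 rows; each row is the pose to reach, as a shift and turn from the pose commanded when the call began, along the tool's axes at that moment; what a row does not reach only later rows make up. A row lasts 1/10 s, in which the tool goes at most 50 mm and 8.59 degrees, less where a joint would pass 70% of its speed; a pose out of reach is approached as far as the arm can. A call with a gripper value outside its range is refused whole. The fingers move at their own pace and stop on an object; the grip force is fixed at half the most. Time passes only in rows, so rows that repeat a pose let the fingers close, or fill a call up. It gives the time, the measured TCP pose, the force and the opening at its end, in the units of the state.
- status.state(): the state, without advancing time (a new reading comes with each control period).
- vision.grab_frame(name): name is "side" or "top"; returns (picture, depth): 400x640x3 uint8, red, green, blue; 400x640 float32, m along the optical axis (not along the pixel's ray), 0 where there is no reading.
- vision.get_calibration(name): a dict with "camera_matrix" (3x3 intrinsics, pixels), "k1" (the pictures are not rectified: a ray, as slopes to the right and down, at radius r is drawn at 1 + k1 r^2 times it, then the intrinsics apply), "R" (3x3) and "t" (3): a world point X has camera coordinates R X + t. Camera axes: x right, y down, z forward; pixel columns grow to the right and rows downward; lengths in m; the calibration is good to about 2 mm. A picture is of the moment at which its call begins. get_calibration takes no time and is no camera call.
- order.job_done(): hands the job in, once; it reports no verdict.
Trained networks look in the newest picture that a camera, given by its name, has taken for a name from the list of things; names that differ only in an ending like _2 or _b are one class to them, and where a whole thing is asked for, a point or a joint stands for the part that bears it (a point fixed in the world has none). Each returns a list of dicts, best first, with "confidence" (0 to 1); they miss things now and then, are a little off and sometimes report something else, mostly with a low value. They report only what shows in the picture. A call takes as long as a camera call.
- regions_of(camera, name): "region" (400x640 bool, what is visible of it) and "extent" ([centre column, centre row, width, height] in pixels, round what is visible of it).
The state is a dict: "time": time; "joint_pos": joint angles; "joint_vel": joint speeds; "joint_efforts": joint torques, N m; "tool_pos": TCP position; "tool_rot": TCP orientation; "contact_force": force on the tool from outside, world axes, zero at the start; "ft_torque": the same for the moment, N m; "gripper_width": opening from 0.0 (shut) to 1.0 (fully open).
Only numpy, scipy, OpenCV 4.12 (cv2) and the standard library are available. Lean on these libraries where they do the work, as an engineer would, in place of code of your own. Each camera call takes 0.05 s, during which the arm holds its last target. There are 200 camera calls.

TASK

Each hanging ornament is weighted with two steel marbles. Pick up the wooden scoop that holds the three blue steel marbles and, with its open end over the small empty black wicker basket (not the one with bark at the left end, nor the big brown tray), tilt it gradually so that the marbles drop in one at a time; stop as soon as two have dropped. Then level the scoop, stand it upright on the table with the third marble still in it, and let go.

Things in the scene. Friction and masses are not known exactly. Their poses are not given: they have to be found in the camera images.
- scoop_grip (a point): Centre of the dark grip bar (16 mm in x, 46 in y, 32 high) that bridges the loose light-wood scoop with blue marbles, 68 mm above its underside. z up, x along the trough to its closed end. Trough 126 x 42 mm, walls 34 high, about 200 g. Open lip: floor edge 63 mm towards -x, 58 mm below the point; it faces the robot's side within 30 degrees. An equal scoop holds yellow marbles; they and the basket swap places.
- marble_front_center (a point): front blue marble, a smooth enamelled steel ball 30 mm across, 110 g (1.08 N of weight loss when it drops); the point is its centre. It starts in the front of three cross grooves in the scoop's floor, 41 mm from the grip bar towards the lip, 24.6 mm above the scoop's underside, and rolls out over the lip once the scoop is tilted lip-down past about 14 degrees.
- marble_middle_center (a point): middle blue marble, a smooth enamelled steel ball 30 mm across, 110 g (1.08 N of weight loss when it drops); the point is its centre. It starts in the middle of three cross grooves in the scoop's floor, 3 mm from the grip bar towards the lip, 23 mm above the scoop's underside, and rolls out over the lip once the scoop is tilted lip-down past about 30 degrees.
- marble_rear_center (a point): rear blue marble, a smooth enamelled steel ball 30 mm across, 110 g (1.08 N of weight loss when it drops); the point is its centre. It starts in the rear of three cross grooves in the scoop's floor, 37 mm behind the grip bar, 19.6 mm above the scoop's underside, and rolls out over the lip once the scoop is tilted lip-down past about 50 degrees. It is to stay in the scoop.
- basket: Small, empty, near-black wicker basket, loose, 260 g, that receives the marbles: 181 mm (its x) by 234 mm (its y) outside, about 140 by 184 mm inside, rim 100 mm above the table, inner floor 12 mm above it. Origin: centre of its underside; z up; x points away from the robot within about 17 degrees.

How it is judged:
On the way, in this order (a step that is already met when the one before it is completed fails the run):
1. the front marble lies in the basket while the other two are still in the scoop (x of marble_front_center in the frame of basket between -0.075 and 0.075 m and y of marble_front_center in the frame of basket between -0.1 and 0.105 m and z of marble_front_center in the frame of basket between 0 and 0.065 m and x of marble_middle_center in the frame of scoop_grip between -0.06 and 0.06 m and y of marble_middle_center in the frame of scoop_grip between -0.02 and 0.02 m and z of marble_middle_center in the frame of scoop_grip between -0.062 and -0.03 m and x of marble_rear_center in the frame of scoop_grip between -0.06 and 0.06 m and y of marble_rear_center in the frame of scoop_grip between -0.02 and 0.02 m and z of marble_rear_center in the frame of scoop_grip between -0.062 and -0.03 m), for 0.1 s.
2. the front and middle marbles are in the basket, the rear one still in the scoop (x of marble_front_center in the frame of basket between -0.075 and 0.075 m and y of marble_front_center in the frame of basket between -0.1 and 0.105 m and z of marble_front_center in the frame of basket between 0 and 0.065 m and x of marble_middle_center in the frame of basket between -0.075 and 0.075 m and y of marble_middle_center in the frame of basket between -0.1 and 0.105 m and z of marble_middle_center in the frame of basket between 0 and 0.065 m and x of marble_rear_center in the frame of scoop_grip between -0.06 and 0.06 m and y of marble_rear_center in the frame of scoop_grip between -0.02 and 0.02 m and z of marble_rear_center in the frame of scoop_grip between -0.062 and -0.03 m), for 0.2 s.
At the end, for the whole second after the job is handed in: The front and middle blue marbles are inside the upright basket (centres within its walls and less than 65 mm above its underside; they may still roll); the scoop stands on the table (grip bar centre 68 mm up, within 10 mm; level within 10 degrees) with the rear marble still between its walls (all of step 2 and height (world z) of scoop_grip between 0.058 and 0.078 m and angle between each of scoop_grip, basket's own z axis and vertical below 0.17 rad); the robot touches nothing.
It fails at once if the basket is tipped more than 25 degrees (angle between basket's own z axis and vertical above 0.44 rad).
It also fails if it takes over 64 s, if anything falls off the work surface, if the arm or the gripper's body presses on something with over 40 N, if the wrist force passes 120 N, or if a joint passes its speed limit or range.

## Working session

There is one attempt and no reset: what is moved stays moved. The work goes in short steps, Python scripts to look and compute and a shell command to move; the robot and the scene stay as the last step left them, time stands still between calls to the robot, and variables do not carry over. Pictures are saved under pics/ and viewed, on a budget of 10 in all, crops included, one or two more only if the job needs it, and the job is handed in when it is done.

```bash
mkdir -p pics; cat > h.py <<'E'
import numpy as np, cv2
from plant import status, vision, order, regions_of, manip
from scipy.spatial.transform import Rotation as Rn
def pts(cam, depth, mask):
    c=vision.get_calibration(cam); K=np.array(c["camera_matrix"]); 
    v,u=np.nonzero(mask & (depth>0))
    xy=cv2.undistortPoints(np.stack([u,v],1).astype(np.float64)[:,None],K,np.array([c["k1"],0,0,0,0.]))[:,0]
    z=depth[v,u].astype(float)
    P=np.c_[xy*z[:,None],z]
    return (P-np.array(c["t"]))@np.array(c["R"]), u, v
def toolR():
    w,x,y,z=status.state()["tool_rot"]; return Rn.from_quat([x,y,z,w]).as_matrix()
E
python3 - <<'E'
from h import *
print(status.state(), manip.tcp_to_grasp)
ims=[]
for n in ("top","side"):
    p,d=vision.grab_frame(n); cv2.imwrite(f"pics/{n}0.png",p[:,:,::-1])
    c=vision.get_calibration(n); print(n,-np.array(c["R"]).T@np.array(c["t"]),np.round(c["R"],2).tolist())
    for o in ("scoop_grip","basket","marble_front_center"):
        for r in regions_of(n,o):
            P,_,_=pts(n,d,r["region"]); 
            if len(P): print(o,round(r["confidence"],2),np.round(r["extent"]),np.median(P,0).round(3),np.percentile(P,2,axis=0).round(3),np.percentile(P,98,axis=0).round(3))
E
```

```text
{'time': 0.0, 'joint_pos': array([-1.28299050e+00,  5.33499700e-02,  1.61429487e+00,  1.21361216e-05,
        1.47602222e+00, -1.19013232e-01]), 'joint_vel': array([-6.25586506e-04,  2.26447302e-04, -1.07488521e-03, -1.73699712e-03,
        1.00713962e-03,  8.18212605e-05]), 'joint_efforts': array([ 1.71694533e-03, -3.93677688e+01, -3.70179713e+01, -2.54153622e-05,
        7.07662912e-03,  1.46338536e-06]), 'tool_pos': array([ 0.24712231, -0.57338429,  0.23006679]), 'tool_rot': array([-1.03402091e-03,  9.79383104e-01,  2.02009058e-01, -8.14135161e-05]), 'contact_force': array([ 0.29135351, -0.27032003, -0.48041492]), 'ft_torque': array([ 0.02369298, -0.0131883 , -0.02954688]), 'gripper_width': 0.9940175802556874} -0.0187
top [0.3702148  0.01973097 0.97991991] [[-0.01, -1.0, 0.04], [-0.99, -0.0, -0.16], [0.16, -0.04, -0.99]]
scoop_grip 0.81 [208. 202.  32.  54.] [0.522 0.244 0.027] [0.464 0.224 0.002] [0.585 0.27  0.085]
basket 0.76 [321. 215. 102.  74.] [ 0.491 -0.027  0.01 ] [ 0.401 -0.132  0.001] [0.565 0.084 0.1  ]
marble_front_center 0.66 [208. 217.  14.  14.] [0.481 0.249 0.034] [0.469 0.237 0.011] [0.496 0.264 0.04 ]
side [ 0.44914941 -1.00987161  0.61105255] [[1.0, -0.09, -0.02], [-0.06, -0.47, -0.88], [0.07, 0.88, -0.47]]
scoop_grip 0.56 [311. 160.  41.  36.] [0.528 0.235 0.032] [0.466 0.085 0.01 ] [0.585 0.272 0.084]
basket 0.7 [303. 213.  91.  85.] [ 0.486 -0.023  0.044] [ 0.404 -0.136  0.   ] [0.566 0.211 0.098]
marble_front_center 0.43 [296. 166.   8.   6.] [0.484 0.243 0.035] [0.476 0.236 0.031] [0.494 0.252 0.038]
```

```bash
python3 -c "import os;print(os.listdir('pics'))"
```

```text
['side0.png', 'top0.png']
```

View pics/top0.png

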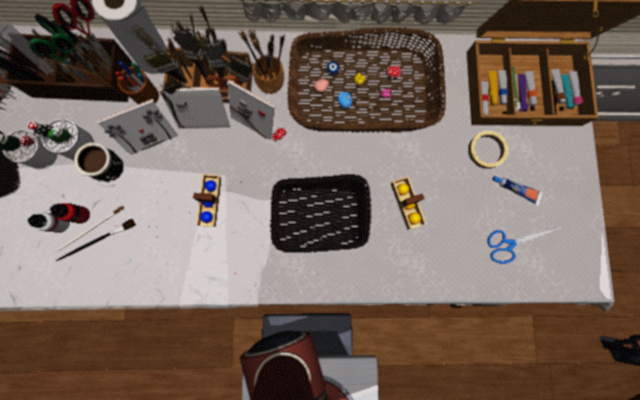

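View pics/side0.png

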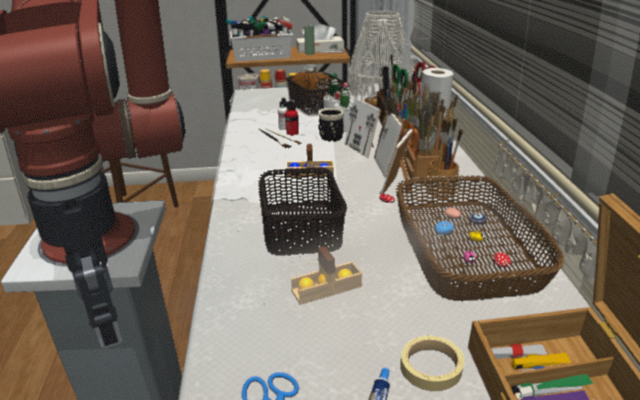

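```bash
python3 -m crank '[551,-387,-200,23.3,100, 551,-387,-200,23.3,100, 551,-387,-200,23.3,100, 551,-387,-200,23.3,100, 551,-387,-200,23.3,100, 551,-387,-200,23.3,100, 551,-387,-200,23.3,100, 551,-387,-200,23.3,100, 551,-387,-200,23.3,100, 551,-387,-200,23.3,100]'
python3 -c "
from h import *
s=status.state();print(s['time'],s['joint_pos'].round(3),s['tool_pos'].round(3),toolR().round(3).tolist())"
```

```text
time: 1.4
tool_pos: [0.4992, -0.1639, 0.3746]
tool_rot: [0.0, 1.0, 0.0, 0.0]
contact_force: [1.1, 0.1, 0.7]
gripper_width: 0.997
1.4 [-0.459 -0.231  1.644 -0.     1.727  1.112] [ 0.499 -0.164  0.375] [[1.0, 0.0, 0.001], [0.0, -1.0, -0.001], [0.001, 0.001, -1.0]]
```

```bash
python3 -m crank '[30,-300,-700,0,100, 30,-300,-700,0,100, 30,-300,-700,0,100, 30,-300,-700,0,100, 30,-300,-700,0,100, 30,-300,-700,0,100, 30,-300,-700,0,100, 30,-300,-700,0,100, 30,-300,-700,0,100, 30,-300,-700,0,100]'
python3 -c "
from h import *
s=status.state();print(s['time'],s['joint_pos'].round(3),s['tool_pos'].round(3),toolR().round(3).tolist())"
```

```text
time: 2.4
tool_pos: [0.5167, 0.0287, 0.8289]
tool_rot: [0.0, 1.0, 0.0, 0.002]
contact_force: [0.8, 0.1, 0.4]
gripper_width: 1.001
2.4 [-0.088  0.22   0.368  0.     2.55   1.482] [0.517 0.029 0.829] [[1.0, 0.001, 0.003], [0.001, -1.0, -0.0], [0.003, 0.0, -1.0]]
```

```bash
python3 -m crank '[20,-150,-300,0,100, 20,-150,-300,0,100, 20,-150,-300,0,100, 20,-150,-300,0,100, 20,-150,-300,0,100, 20,-150,-300,0,100, 20,-150,-300,0,100, 20,-150,-300,0,100, 20,-150,-300,0,100, 20,-150,-300,0,100]'
python3 -c "
from h import *
s=status.state();print(s['time'],s['joint_pos'].round(3),s['tool_pos'].round(3),toolR().round(3).tolist())"
```

```text
time: 3.4
tool_pos: [0.4785, 0.1413, 0.8658]
tool_rot: [-0.004, 1.0, -0.0, 0.02]
contact_force: [-0.3, -0.4, -1.1]
gripper_width: 1.002
3.4 [0.137 0.272 0.209 0.003 2.619 1.711] [0.478 0.141 0.866] [[0.999, 0.0, 0.041], [-0.0, -1.0, 0.007], [0.041, -0.007, -0.999]]
```

```bash
python3 -m crank '[25,-104,500,0,100, 25,-104,500,0,100, 25,-104,500,0,100, 25,-104,500,0,100, 25,-104,500,0,100, 25,-104,500,0,100, 25,-104,500,0,100, 25,-104,500,0,100, 25,-104,500,0,100, 25,-104,500,0,100]'
python3 -c "
from h import *
s=status.state();print(s['time'],s['joint_pos'].round(3),s['tool_pos'].round(3),toolR().round(3).tolist())"
```

```text
time: 4.4
tool_pos: [0.5213, 0.243, 0.393]
tool_rot: [-0.004, 1.0, -0.0, 0.02]
contact_force: [0.2, 0.2, 0.6]
gripper_width: 0.997
4.4 [ 0.31  -0.137  1.533 -0.006  1.705  1.88 ] [0.521 0.243 0.393] [[0.999, -0.0, 0.041], [-0.0, -1.0, 0.007], [0.041, -0.007, -0.999]]
```

```bash
python3 -m crank '[-270,120,0,0,100, -270,120,0,0,100, -270,120,0,0,100, -270,120,0,0,100, -270,120,0,0,100, -270,120,0,0,100, -270,120,0,0,100, -270,120,0,0,100, -270,120,0,0,100, -270,120,0,0,100]'
python3 -c "
from h import *
s=status.state();print(s['time'],s['joint_pos'].round(3),s['joint_vel'].round(2),s['tool_pos'].round(3),toolR().round(3).tolist())"
```

```text
time: 5.4
tool_pos: [0.2525, 0.1231, 0.3826]
tool_rot: [-0.003, 1.0, 0.0, 0.019]
contact_force: [0.3, -0.4, -0.6]
gripper_width: 0.999
5.4 [ 0.187 -0.907  2.058 -0.     1.952  1.757] [ 0.    0.01 -0.    0.    0.    0.  ] [0.252 0.123 0.383] [[0.999, 0.0, 0.038], [0.0, -1.0, 0.007], [0.038, -0.007, -0.999]]
```

```bash
cat > kin.py <<'E'
import numpy as np
from scipy.optimize import least_squares
D=[((-1.283,.0534,1.6143,1.476),(.2471,-.5734,.2301)),((-.459,-.231,1.644,1.727),(.4992,-.1639,.3746)),((-.088,.22,.368,2.55),(.5167,.0287,.8289)),
((.137,.272,.209,2.619),(.4785,.1413,.8658)),((.31,-.137,1.533,1.705),(.5213,.243,.393)),((.187,-.907,2.058,1.952),(.2525,.1231,.3826))]
def fk(q,p):
    L1,L2,e,h,Lt,o,r0=p; q1,q2,q3,q5=q; a=q2+q3; s=a+q5
    r=r0+L1*np.sin(q2)+L2*np.sin(a)+e*np.cos(a)+Lt*np.sin(s)
    z=h+L1*np.cos(q2)+L2*np.cos(a)-e*np.sin(a)+Lt*np.cos(s)
    return np.array([r*np.cos(q1)-o*np.sin(q1),r*np.sin(q1)+o*np.cos(q1),z])
def res(p): return np.r_[np.concatenate([fk(q,p)-x for q,x in D]),0.01*(p[4]-.25),0.001*p[2]]
S=least_squares(res,[.4,.4,0,.4,.25,.1,0]); P=S.x
if __name__=="__main__":
    print(P.round(3),np.abs(S.fun).max())
    from itertools import product
    # tool-down (tilt t: outward +) limits in r,z
    q1=.187
    for t in (0,):
        for z in (.1,.2,.3,.4,.5,.6,.7,.8):
            ok=[]
            for r in np.arange(.1,1.1,.02):
                f=lambda v:[*( (lambda X:(np.hypot(X[0],X[1])-r,X[2]-z))(fk((0,v[0],v[1],np.pi-t-v[0]-v[1]),P)))]
                s=least_squares(f,[-.3,1.5],bounds=([-1.01,.06],[2.22,2.58]))
                q5=np.pi-t-s.x.sum()
                if s.cost<1e-7 and .09<q5<2.62: ok.append(r)
            print(z,ok[:1],ok[-1:])
E
python3 kin.py
```

```text
[0.426 0.61  0.096 0.239 0.28  0.074 0.   ] 0.0014011279637575758
0.1 [np.float64(0.28)] [np.float64(1.0200000000000002)]
0.2 [np.float64(0.28)] [np.float64(1.0000000000000002)]
0.3 [np.float64(0.26)] [np.float64(0.9800000000000001)]
0.4 [np.float64(0.24000000000000002)] [np.float64(0.9400000000000002)]
0.5 [np.float64(0.2)] [np.float64(0.8800000000000001)]
0.6 [np.float64(0.14)] [np.float64(0.8000000000000002)]
0.7 [np.float64(0.1)] [np.float64(0.7200000000000001)]
0.8 [np.float64(0.18000000000000002)] [np.float64(0.6000000000000001)]
```

```bash
cat > simlim.py <<'E'
from kin import *
lo=np.array([-3,-1.01,.06,.09]);hi=np.array([3,2.22,2.58,2.62])
def go(q,target,t0,w):
    f=lambda v:np.r_[fk(v,P)-target,w*(np.pi-v[1:].sum()-t0)]
    s=least_squares(f,np.clip(q,lo+1e-4,hi-1e-4),bounds=(lo,hi)); v=s.x
    return v,fk(v,P),np.pi-v[1:].sum()
if __name__=="__main__":
    for w in (.1,.3,1,3): print(w,*[np.round(a,3) for a in go((-.088,.22,.368,2.55),np.array([.537,.179,1.129]),0,w)])
    q0=(.187,-.907,2.058,1.952);x0=np.array([.2525,.1231,.3826])
    for w in (.3,1):
        for d in ([-.45,-.2,0],[-.45,-.2,-.2],[-.45,-.2,.2],[-.3,-.1,.3],[-.3,-.1,-.3],[0,0,-.3]):
            print(w,d,*[np.round(a,3) for a in go(q0,x0+d,.038,w)])
E
python3 simlim.py
```

```text
0.1 [0.188 0.172 0.06  1.855] [0.526 0.175 1.092] 1.055
0.3 [0.172 0.242 0.06  2.415] [0.471 0.157 0.951] 0.424
1 [0.171 0.279 0.166 2.62 ] [0.468 0.156 0.878] 0.076
3 [0.172 0.25  0.262 2.62 ] [0.47  0.157 0.857] 0.01
0.3 [-0.45, -0.2, 0] [ 3.    -1.01   2.085  2.106] [-0.218 -0.044  0.392] -0.039
0.3 [-0.45, -0.2, -0.2] [ 3.    -1.01   2.432  1.818] [-0.237 -0.041  0.182] -0.099
0.3 [-0.45, -0.2, 0.2] [ 3.    -0.889  1.691  2.302] [-0.193 -0.047  0.583] 0.038
0.3 [-0.3, -0.1, 0.3] [ 1.337 -1.01   1.486  2.62 ] [-0.068  0.033  0.684] 0.045
0.3 [-0.3, -0.1, -0.3] [ 2.272 -1.01   2.58   1.869] [-0.164  0.08   0.102] -0.297
0.3 [0, 0, -0.3] [ 0.187 -0.937  2.562  1.478] [0.253 0.123 0.083] 0.038
1 [-0.45, -0.2, 0] [ 3.    -1.01   2.074  2.051] [-0.234 -0.041  0.398] 0.026
1 [-0.45, -0.2, -0.2] [ 3.    -1.01   2.43   1.705] [-0.269 -0.036  0.182] 0.017
1 [-0.45, -0.2, 0.2] [ 3.    -0.889  1.691  2.302] [-0.193 -0.047  0.583] 0.038
1 [-0.3, -0.1, 0.3] [ 1.353 -1.01   1.492  2.62 ] [-0.068  0.033  0.681] 0.04
1 [-0.3, -0.1, -0.3] [ 2.395 -1.01   2.58   1.588] [-0.23   0.112  0.09 ] -0.016
1 [0, 0, -0.3] [ 0.187 -0.937  2.562  1.478] [0.253 0.123 0.083] 0.038
```

```bash
cat > s2.py <<'E'
from simlim import *
for w in (1.5,):
  for d in ([0,0,.5],[-.2,0,.46],[.2,0,.46],[-.35,0,.35],[.35,0,.35],[.5,0,0]):
    q=np.array((.137,.272,.209,2.619));t=.04
    out=[]
    for k in range(5):
        x=fk(q,P); q,x,t=go(q,x+np.array(d),t,w); out.append((round(t*57.3,1),x.round(2).tolist()))
    print(w,d,out,q.round(2))
  # far reach start: z .45, r .85
  for d in ([.5,0,0],[.35,0,.35]):
    s=least_squares(lambda v:np.r_[fk(v,P)-[.88,.07,.45],.1*(np.pi-.04-v[1:].sum())],(0,.5,.8,1.8)); q=s.x;t=.04;out=[]
    for k in range(5):
        x=fk(q,P); q,x,t=go(q,x+np.array(d),t,w); out.append((round(t*57.3,1),x.round(2).tolist()))
    print('far',d,out,q.round(2))
E
python3 s2.py
```

```text
1.5 [0, 0, 0.5] [(np.float64(6.2), [0.41, 0.12, 0.9]), (np.float64(10.1), [0.37, 0.11, 0.93]), (np.float64(13.8), [0.35, 0.1, 0.95]), (np.float64(17.4), [0.32, 0.1, 0.97]), (np.float64(20.8), [0.3, 0.09, 0.99])] [0.05 0.04 0.12 2.62]
1.5 [-0.2, 0, 0.46] [(np.float64(6.3), [0.3, 0.15, 0.91]), (np.float64(10.7), [0.15, 0.23, 0.93]), (np.float64(14.7), [-0.06, 0.28, 0.95]), (np.float64(17.9), [-0.23, 0.25, 0.97]), (np.float64(19.8), [-0.32, 0.19, 0.98])] [2.42 0.14 0.06 2.6 ]
1.5 [0.2, 0, 0.46] [(np.float64(5.5), [0.51, 0.11, 0.87]), (np.float64(7.5), [0.5, 0.07, 0.89]), (np.float64(9.5), [0.49, 0.05, 0.9]), (np.float64(11.5), [0.48, 0.04, 0.91]), (np.float64(13.7), [0.48, 0.03, 0.92])] [-0.1   0.28  0.06  2.56]
1.5 [-0.35, 0, 0.35] [(np.float64(5.8), [0.18, 0.2, 0.89]), (np.float64(8.9), [-0.19, 0.24, 0.92]), (np.float64(10.8), [-0.43, 0.18, 0.92]), (np.float64(13.0), [-0.56, 0.13, 0.87]), (np.float64(15.5), [-0.65, 0.09, 0.83])] [2.88 0.46 0.06 2.35]
1.5 [0.35, 0, 0.35] [(np.float64(4.3), [0.58, 0.1, 0.83]), (np.float64(6.6), [0.65, 0.07, 0.8]), (np.float64(9.1), [0.7, 0.05, 0.77]), (np.float64(11.8), [0.73, 0.03, 0.75]), (np.float64(14.7), [0.76, 0.02, 0.74])] [-0.07  0.6   0.06  2.23]
1.5 [0.5, 0, 0] [(np.float64(3.9), [0.77, 0.11, 0.67]), (np.float64(6.4), [0.93, 0.08, 0.48]), (np.float64(9.5), [1.02, 0.06, 0.32]), (np.float64(12.8), [1.07, 0.04, 0.21]), (np.float64(16.1), [1.1, 0.03, 0.14])] [-0.04  1.28  0.06  1.52]
far [0.5, 0, 0] [(np.float64(5.1), [1.0, 0.05, 0.31]), (np.float64(8.3), [1.05, 0.04, 0.2]), (np.float64(11.7), [1.08, 0.02, 0.13]), (np.float64(15.1), [1.11, 0.02, 0.08]), (np.float64(18.4), [1.13, 0.01, 0.05])] [-0.05  1.37  0.06  1.39]
far [0.35, 0, 0.35] [(np.float64(4.9), [0.88, 0.05, 0.55]), (np.float64(7.9), [0.85, 0.03, 0.61]), (np.float64(10.8), [0.84, 0.02, 0.64]), (np.float64(13.8), [0.83, 0.02, 0.67]), (np.float64(16.9), [0.84, 0.01, 0.69])] [-0.07  0.68  0.06  2.11]
```

```bash
cat > find.py <<'E'
from h import *
def look(name="top", tag=None):
    p,d=vision.grab_frame(name)
    if tag: cv2.imwrite(f"pics/{tag}.png",p[:,:,::-1])
    return p,d
def scoop(cam="top"):
    p,d=look(cam); P,u,v=pts(cam,d,np.ones(d.shape,bool)); c=p[v,u].astype(int)
    near=(P[:,2]<.12)&(P[:,2]>.008)
    blue=near&(c[:,2]>c[:,0]+50)&(c[:,2]>90)&(abs(P[:,1])<.6)&(P[:,0]>.2)&(P[:,0]<.7)
    return p,d,P,c,blue
E
python3 - <<'E'
from find import *
p,d=look("top")
r=regions_of("top","scoop_grip")[0]; print(r["confidence"],r["extent"])
P,u,v=pts("top",d,r["region"]); c=p[v,u].astype(int)
hi=P[:,2]>.07; print("bar",hi.sum(),P[hi].mean(0),P[hi].min(0),P[hi].max(0))
bl=(c[:,2]>c[:,0]+40)
B=P[bl&(P[:,2]>.02)]; k,l,ce=cv2.kmeans(B.astype(np.float32),2,None,(3,50,1e-4),5,0); print("blue",len(B),ce)
w=P[(P[:,2]>.02)&(P[:,2]<.05)]; print("box",cv2.minAreaRect((w[:,:2]*1000).astype(np.float32)))
r=regions_of("top","basket")[0]; print(r["confidence"],r["extent"])
P,u,v=pts("top",d,r["region"]); w=P[P[:,2]>.085]; print("basket",cv2.minAreaRect((w[:,:2]*1000).astype(np.float32)),w[:,:2].min(0),w[:,:2].max(0))
print("free",status.state()["time"])
E
```

```text
0.78 [209.2, 201.3, 30.2, 53.0]
bar 144 [0.52314301 0.24480699 0.08215537] [0.51512403 0.22469593 0.07225438] [0.53189953 0.26757755 0.08783451]
blue 12 [[0.52187604 0.24533637 0.04339604]
 [0.48528048 0.26236448 0.03349605]]
box ((524.1297607421875, 247.89907836914062), (43.00082015991211, 125.4914321899414), 86.0483169555664)
0.66 [321.0, 216.5, 106.7, 73.4]
basket ((483.3133544921875, -23.557228088378906), (174.81533813476562, 238.49375915527344), 4.364938259124756) [ 0.39482896 -0.14037378] [0.57486346 0.09309514]
free 5.55
```

```bash
python3 -m crank '[262,-121,254,4,100, 262,-121,254,4,100, 262,-121,254,4,100, 262,-121,254,4,100, 262,-121,254,4,100, 262,-121,254,4,100, 262,-121,254,4,100, 262,-121,254,4,100, 262,-121,254,4,100, 262,-121,254,4,100]'
python3 - <<'E'
from find import *
for n in ("top","side"):
    p,d=look(n); cv2.imwrite(f"pics/{n}1.png",cv2.resize((p[140:280,130:400] if n=="top" else p[90:260,200:430])[:,:,::-1],None,fx=1.5,fy=1.5))
a,b=cv2.imread("pics/top1.png"),cv2.imread("pics/side1.png")
h=max(a.shape[0],b.shape[0]); o=np.zeros((h,a.shape[1]+b.shape[1],3),np.uint8); o[:a.shape[0],:a.shape[1]]=a; o[:b.shape[0],a.shape[1]:]=b; cv2.imwrite("pics/c1.png",o)
E
```

```text
time: 6.55
tool_pos: [0.5236, 0.2457, 0.1393]
tool_rot: [-0.004, 0.999, -0.035, 0.018]
contact_force: [0.7, 0.3, -0.6]
gripper_width: 1.003
```

View pics/c1.png

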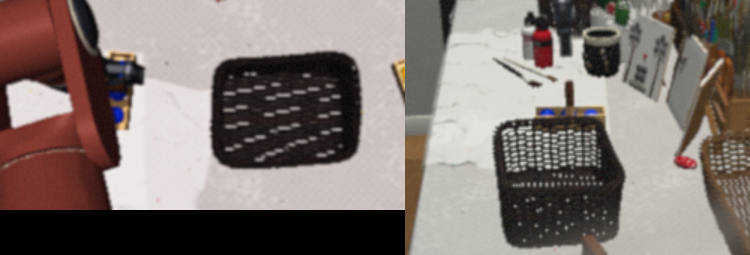

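```bash
python3 -m crank '[-2,0,40,0,100, -2,0,70,0,100, -2,0,91,0,100, -2,0,91,0,100, -2,0,91,0,0, -2,0,91,0,0, -2,0,91,0,0, -2,0,91,0,0, -2,0,91,0,0, -2,0,91,0,0]'
```

```text
time: 7.65
tool_pos: [0.5275, 0.2474, 0.0532]
tool_rot: [-0.005, 0.999, -0.035, 0.022]
contact_force: [-1.6, 0.8, 6.9]
gripper_width: 0.527
```

```bash
python3 -m crank '[0,0,-30,0,0, 0,0,-60,-5,0, 0,0,-60,-13,0, 0,0,-60,-21,0, 0,0,-60,-29,0, 0,0,-60,-37,0, 0,0,-60,-45,0, 0,0,-60,-53,0, 0,0,-60,-61,0, 0,0,-60,-69,0]' && python3 -m crank '[0,0,0,-8,0, 0,0,0,-16,0, 0,0,0,-24,0, 0,0,0,-32,0, 0,0,0,-40,0, 0,0,0,-48,0, 0,0,0,-56,0, 0,0,0,-64,0, 0,0,0,-72,0, 0,0,0,-80,0]'
```

```text
time: 8.65
tool_pos: [0.5221, 0.2457, 0.1089]
tool_rot: [0.008, 0.842, 0.54, 0.018]
contact_force: [-0.0, -1.1, -5.2]
gripper_width: 0.525
time: 9.65
tool_pos: [0.5221, 0.2456, 0.1089]
tool_rot: [0.017, 0.298, 0.954, 0.009]
contact_force: [0.6, 0.6, -6.1]
gripper_width: 0.527
```

```bash
python3 -m crank '[0,0,10,-8,0, 0,0,20,-16,0, 0,0,30,-24,0, 0,0,40,-31,0, 0,0,48,-31,0, 0,0,52,-31,0, 0,0,54,-31,0, 0,0,54,-31,0, 0,0,54,-31,20, 0,0,54,-31,60]' && python3 -m crank '[0,0,0,0,100, 0,0,0,0,100, 0,0,-40,0,100, 0,0,-90,0,100, 0,0,-140,0,100, 0,0,-190,0,100, 0,0,-240,0,100, 0,0,-290,0,100, 0,0,-340,0,100, 0,0,-390,0,100]'
python3 -c "
from h import *
s=status.state();print(s['time'],s['joint_pos'].round(3),s['tool_pos'].round(3),toolR().round(3).tolist())"
```

```text
time: 10.65
tool_pos: [0.5268, 0.247, 0.0574]
tool_rot: [0.022, 0.035, 0.999, 0.005]
contact_force: [0.7, -0.1, -0.3]
gripper_width: 0.599
time: 11.65
tool_pos: [0.5093, 0.2437, 0.4488]
tool_rot: [0.022, 0.035, 0.999, 0.005]
contact_force: [1.0, 0.2, 0.3]
gripper_width: 0.999
11.65 [ 0.317 -0.155  1.459 -0.006  1.794 -1.185] [0.509 0.244 0.449] [[-0.997, 0.069, 0.043], [0.07, 0.998, 0.008], [-0.043, 0.011, -0.999]]
```

```bash
python3 -m crank '[28,-199,-440,0,100, 28,-199,-440,0,100, 28,-199,-440,0,100, 28,-199,-440,0,100, 28,-199,-440,0,100, 28,-199,-440,0,100, 28,-199,-440,0,100, 28,-199,-440,0,100, 28,-199,-440,0,100, 28,-199,-440,0,100]' && python3 -m crank '[-21,5,-500,0,100, -21,5,-500,0,100, -21,5,-500,0,100, -21,5,-500,0,100, -21,5,-500,0,100, -21,5,-500,0,100, -21,5,-500,0,100, -21,5,-500,0,100, -21,5,-500,0,100, -21,5,-500,0,100]'
python3 -c "
from h import *
s=status.state();print(s['time'],s['joint_pos'].round(3),s['tool_pos'].round(3),toolR().round(3).tolist())"
```

```text
time: 12.65
tool_pos: [0.4473, 0.043, 0.8812]
tool_rot: [0.027, 0.035, 0.999, 0.004]
contact_force: [-27.7, 0.8, -4.3]
gripper_width: 0.994
time: 13.65
tool_pos: [0.4159, 0.0421, 0.898]
tool_rot: [0.046, 0.035, 0.998, 0.004]
contact_force: [1.1, -0.2, 0.4]
gripper_width: 1.002
13.65 [-0.086  0.102  0.329  0.026  2.619 -1.564] [0.416 0.042 0.898] [[-0.993, 0.069, 0.092], [0.07, 0.998, 0.005], [-0.092, 0.011, -0.996]]
```

```bash
cat > s3.py <<'E'
from simlim import *
q0=np.array((-.086,.102,.329,2.619))
for w in (1.5,2,2.5):
  q,x,t=go((-.08,.15,.3,2.6),np.array([.447,.043,1.38]),.055,w); print(w,np.degrees(t),x)
w=2.
for a in (0,15,30,45,60,75,90,-15,-30):
    q=q0;t=.092;out=[];u=np.array([-np.sin(np.radians(a))*np.cos(q0[0]),-np.sin(np.radians(a))*np.sin(q0[0]),np.cos(np.radians(a))])*.5
    for k in range(6):
        x=fk(q,P); q,x,t=go(q,x+u,t,w); out.append((round(float(np.degrees(t)),1),x.round(2).tolist()))
    print(a,out,q.round(2))
E
python3 s3.py
```

```text
1.5 7.164734756304356 [0.4031001  0.03877699 0.91079167]
2 5.524969275864944 [0.40632382 0.03908594 0.90074453]
2.5 4.708059741617489 [0.40794602 0.03924572 0.89564416]
0 [(7.6, [0.39, 0.04, 0.91]), (10.0, [0.37, 0.03, 0.93]), (12.3, [0.35, 0.03, 0.94]), (14.5, [0.34, 0.03, 0.96]), (16.6, [0.33, 0.03, 0.97]), (18.7, [0.32, 0.03, 0.98])] [-0.14  0.02  0.17  2.62]
15 [(7.8, [0.33, 0.06, 0.92]), (10.4, [0.27, 0.09, 0.93]), (13.0, [0.21, 0.16, 0.94]), (15.4, [0.12, 0.24, 0.96]), (17.6, [-0.01, 0.28, 0.97]), (19.6, [-0.13, 0.29, 0.98])] [1.78 0.02 0.16 2.62]
30 [(7.8, [0.26, 0.09, 0.91]), (10.3, [0.02, 0.24, 0.92]), (12.3, [-0.23, 0.26, 0.94]), (13.7, [-0.37, 0.22, 0.94]), (14.8, [-0.44, 0.17, 0.93]), (16.1, [-0.49, 0.14, 0.91])] [2.73 0.3  0.06 2.5 ]
45 [(7.6, [0.15, 0.17, 0.89]), (9.3, [-0.22, 0.22, 0.92]), (10.2, [-0.43, 0.19, 0.91]), (11.5, [-0.56, 0.16, 0.86]), (12.9, [-0.64, 0.13, 0.82]), (14.4, [-0.7, 0.11, 0.79])] [2.88 0.53 0.06 2.3 ]
60 [(7.1, [-0.04, 0.2, 0.88]), (8.0, [-0.42, 0.21, 0.9]), (9.2, [-0.62, 0.18, 0.81]), (10.6, [-0.74, 0.15, 0.73]), (12.3, [-0.82, 0.13, 0.66]), (14.1, [-0.88, 0.12, 0.61])] [2.92 0.78 0.06 2.06]
75 [(6.4, [-0.12, 0.15, 0.86]), (6.8, [-0.53, 0.17, 0.86]), (8.0, [-0.75, 0.15, 0.71]), (9.6, [-0.87, 0.14, 0.58]), (11.3, [-0.95, 0.13, 0.48]), (13.2, [-1.0, 0.12, 0.4])] [2.95 1.01 0.06 1.84]
90 [(5.7, [-0.11, 0.11, 0.84]), (5.8, [-0.6, 0.15, 0.82]), (6.9, [-0.84, 0.15, 0.61]), (8.5, [-0.96, 0.14, 0.42]), (10.3, [-1.03, 0.13, 0.28]), (12.2, [-1.07, 0.12, 0.18])] [2.96 1.23 0.06 1.64]
-15 [(7.4, [0.45, 0.02, 0.91]), (9.3, [0.46, 0.01, 0.91]), (11.1, [0.46, -0.0, 0.92]), (12.6, [0.44, -0.01, 0.93]), (14.0, [0.42, -0.02, 0.94]), (15.3, [0.41, -0.02, 0.95])] [-0.23  0.19  0.06  2.62]
-30 [(7.0, [0.51, 0.01, 0.89]), (8.2, [0.52, -0.01, 0.88]), (9.4, [0.54, -0.02, 0.88]), (10.6, [0.55, -0.03, 0.88]), (11.9, [0.56, -0.03, 0.87]), (13.2, [0.57, -0.04, 0.87])] [-0.2   0.38  0.06  2.47]
```

```bash
python3 -m crank '[-46,5,-498,0,100, -46,5,-498,0,100, -46,5,-498,0,100, -46,5,-498,0,100, -46,5,-498,0,100, -46,5,-498,0,100, -46,5,-498,0,100, -46,5,-498,0,100, -46,5,-498,0,100, -46,5,-498,0,100]' && python3 -m crank '[-65,5,-495,0,100, -65,5,-495,0,100, -65,5,-495,0,100, -65,5,-495,0,100, -65,5,-495,0,100, -65,5,-495,0,100, -65,5,-495,0,100, -65,5,-495,0,100, -65,5,-495,0,100, -65,5,-495,0,100]' 
python3 -c "
from h import *
s=status.state();print(s['time'],s['joint_pos'].round(3),s['tool_pos'].round(3),toolR().round(3).tolist())"
```

```text
time: 14.65
tool_pos: [0.3939, 0.041, 0.9158]
tool_rot: [0.069, 0.035, 0.997, 0.004]
contact_force: [-0.3, 0.5, -0.7]
gripper_width: 1.001
time: 15.65
tool_pos: [0.3752, 0.0407, 0.9321]
tool_rot: [0.092, 0.035, 0.995, 0.003]
contact_force: [0.6, -0.1, -0.4]
gripper_width: 1.001
15.65 [-0.104  0.058  0.281  0.037  2.619 -1.57 ] [0.375 0.041 0.932] [[-0.981, 0.069, 0.183], [0.07, 0.998, -0.0], [-0.182, 0.013, -0.983]]
```

```bash
python3 -m crank '[-91,6,-491,0,100, -91,6,-491,0,100, -91,6,-491,0,100, -91,6,-491,0,100, -91,6,-491,0,100, -91,6,-491,0,100, -91,6,-491,0,100, -91,6,-491,0,100, -91,6,-491,0,100, -91,6,-491,0,100]' && python3 -m crank '[-113,6,-487,0,100, -113,6,-487,0,100, -113,6,-487,0,100, -113,6,-487,0,100, -113,6,-487,0,100, -113,6,-487,0,100, -113,6,-487,0,100, -113,6,-487,0,100, -113,6,-487,0,100, -113,6,-487,0,100]' && python3 -m crank '[-136,6,-481,0,100, -136,6,-481,0,100, -136,6,-481,0,100, -136,6,-481,0,100, -136,6,-481,0,100, -136,6,-481,0,100, -136,6,-481,0,100, -136,6,-481,0,100, -136,6,-481,0,100, -136,6,-481,0,100]' && python3 -m crank '[-158,6,-474,0,100, -158,6,-474,0,100, -158,6,-474,0,100, -158,6,-474,0,100, -158,6,-474,0,100, -158,6,-474,0,100, -158,6,-474,0,100, -158,6,-474,0,100, -158,6,-474,0,100, -158,6,-474,0,100]'
python3 - <<'E'
from find import *
s=status.state();print(s['time'],s['joint_pos'].round(3),s['tool_pos'].round(3),toolR().round(3).tolist())
p,d=look("top"); 
rr=regions_of("top","scoop_grip")
for r in rr[:2]:
    P,u,v=pts("top",d,r["region"]); print(r["confidence"],r["extent"])
    hi=P[:,2]>.07; print("bar",hi.sum(),P[hi].mean(0),P[hi].min(0),P[hi].max(0))
    w=P[(P[:,2]>.02)&(P[:,2]<.05)]; print("box",cv2.minAreaRect((w[:,:2]*1000).astype(np.float32)))
cv2.imwrite("pics/top2.png",cv2.resize(p[120:300,130:430],None,fx=2,fy=2)[:,:,::-1])
E
```

```text
time: 16.65
tool_pos: [0.3613, 0.0408, 0.9469]
tool_rot: [0.113, 0.035, 0.993, 0.003]
contact_force: [-0.2, 0.0, -0.1]
gripper_width: 0.997
time: 17.65
tool_pos: [0.3485, 0.0407, 0.9606]
tool_rot: [0.134, 0.035, 0.99, 0.002]
contact_force: [-0.7, 0.6, -0.8]
gripper_width: 0.998
time: 18.65
tool_pos: [0.3373, 0.0401, 0.9731]
tool_rot: [0.154, 0.035, 0.987, 0.002]
contact_force: [0.4, -0.9, 0.3]
gripper_width: 0.999
time: 19.65
tool_pos: [0.3272, 0.0387, 0.9845]
tool_rot: [0.172, 0.035, 0.984, 0.001]
contact_force: [1.4, -0.6, -0.3]
gripper_width: 0.997
19.65 [-0.144  0.053  0.124  0.079  2.619 -1.568] [0.327 0.039 0.985] [[-0.938, 0.068, 0.34], [0.069, 0.998, -0.009], [-0.339, 0.015, -0.941]]
0.9 [210.2, 200.1, 32.7, 55.7]
bar 149 [0.52773657 0.24376593 0.08236188] [0.51954307 0.22289307 0.07018073] [0.53603748 0.26839348 0.08677448]
box ((528.6029052734375, 246.1656951904297), (43.48723602294922, 125.42481994628906), 86.10064697265625)
```

View pics/top2.png

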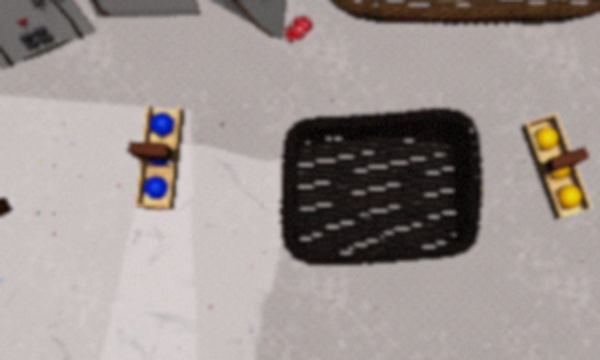

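```bash
python3 -m crank '[68,103,429,0,100, 68,103,429,0,100, 68,103,429,0,100, 68,103,429,0,100, 68,103,429,0,100, 68,103,429,0,100, 68,103,429,0,100, 68,103,429,0,100, 68,103,429,0,100, 68,103,429,0,100]' && python3 -m crank '[68,103,429,0,100, 68,103,429,0,100, 68,103,429,0,100, 68,103,429,0,100, 68,103,429,0,100, 68,103,429,0,100, 68,103,429,0,100, 68,103,429,0,100, 68,103,429,0,100, 68,103,429,0,100]'
python3 - <<'E'
from find import *
s=status.state();R=toolR();print(s['time'],s['joint_pos'].round(3),s['tool_pos'].round(3),R.round(3).tolist())
G=np.array([.528,.246,.067])-manip.tcp_to_grasp*R[:,2]
print("to grasp tool mm",(R.T@(G-s['tool_pos'])*1000).round(1))
p,d=look("side");cv2.imwrite("pics/side3.png",cv2.resize(p[90:250,230:430],None,fx=3,fy=3)[:,:,::-1])
E
```

```text
time: 20.75
tool_pos: [0.4161, 0.1428, 0.5541]
tool_rot: [0.17, 0.035, 0.985, 0.001]
contact_force: [-0.0, -0.3, -0.8]
gripper_width: 1.002
time: 21.75
tool_pos: [0.5002, 0.2441, 0.1246]
tool_rot: [0.165, 0.034, 0.986, -0.002]
contact_force: [0.2, -0.2, -1.0]
gripper_width: 1.001
21.75 [ 0.39  -0.197  2.06  -0.166  0.983 -1.04 ] [0.5   0.244 0.125] [[-0.943, 0.068, 0.325], [0.067, 0.998, -0.015], [-0.325, 0.008, -0.946]]
to grasp tool mm [-7.4  3.3 82.2]
```

View pics/side3.png

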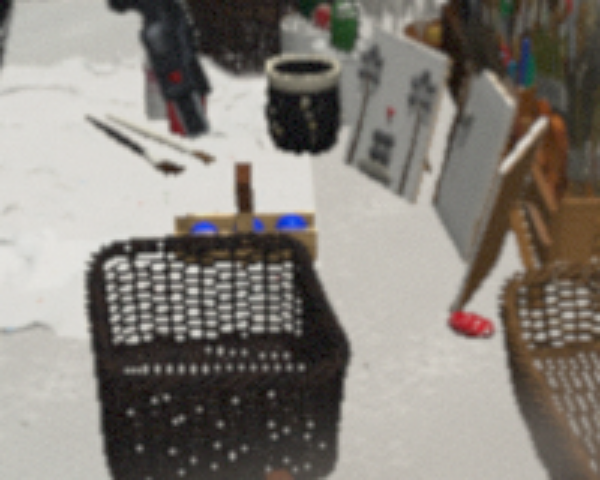

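```bash
python3 -m crank '[-7,3,30,0,100, -7,3,60,0,100, -7,3,82,0,100, -7,3,82,0,100, -7,3,82,0,0, -7,3,82,0,0, -7,3,82,0,0, -7,3,82,0,0, -7,3,82,0,0, -7,3,82,0,0]'
cat > pour.py <<'E'
from h import *
s=status.state();R=toolR();T=s['tool_pos'];print(s['time'],T.round(4),R.round(3).tolist(),s['joint_pos'].round(2))
g=np.array([.528,.246,.068]); yaw=np.radians(176-180)
# scoop frame now: x to closed end = -x world-ish (lip at +x, azimuth -4deg)
xs=np.array([-np.cos(yaw),-np.sin(yaw),0]); zs=np.array([0,0,1.]); ys=np.cross(zs,xs); S=np.c_[xs,ys,zs]
Srel=R.T@S; grel=R.T@(g-T)
B=np.array([.483,-.024,0])
for psi in range(0,185,20):
    Rn_=R@Rn.from_euler('z',psi,degrees=True).as_matrix(); Sn=Rn_@Srel; go=Rn_@grel
    C=np.array([[x,y,z] for x in(-.063,.063) for y in(-.021,.021) for z in(-.068,-.034)])
    lip=go+Sn@np.array([-.063,0,-.058]); low=(go+(Sn@C.T).T)[:,2].min()
    ldn=np.degrees(np.arcsin(-Sn[2,0]*-1)); lat=np.degrees(np.arcsin(Sn[2,1])); d=-Sn[:,0]
    print(psi,"lipdown",round(ldn,1),"lat",round(lat,1),"lip-TCP",lip.round(3),"low-TCP",round(low,3),"lip az",round(np.degrees(np.arctan2(d[1],d[0]))))
E
python3 pour.py
```

```text
time: 22.8
tool_pos: [0.5411, 0.2476, 0.0631]
tool_rot: [0.174, 0.035, 0.984, 0.002]
contact_force: [-3.7, -3.2, 8.6]
gripper_width: 0.52
22.8 [0.5411 0.2476 0.0631] [[-0.937, 0.068, 0.343], [0.069, 0.998, -0.009], [-0.343, 0.015, -0.939]] [ 0.37 -0.03  2.02 -0.18  0.83 -1.03]
0 lipdown 0.0 lat -0.0 lip-TCP [ 0.05  -0.006 -0.053] low-TCP -0.063 lip az -4
20 lipdown 1.4 lat -6.7 lip-TCP [ 0.046 -0.015 -0.054] low-TCP -0.067 lip az -23
40 lipdown 4.9 lat -12.5 lip-TCP [ 0.04  -0.023 -0.056] low-TCP -0.071 lip az -41
60 lipdown 10.0 lat -16.9 lip-TCP [ 0.032 -0.028 -0.059] low-TCP -0.075 lip az -59
80 lipdown 16.3 lat -19.0 lip-TCP [ 0.023 -0.03  -0.063] low-TCP -0.079 lip az -78
100 lipdown 23.1 lat -18.7 lip-TCP [ 0.013 -0.028 -0.066] low-TCP -0.082 lip az -96
120 lipdown 29.7 lat -16.0 lip-TCP [ 0.005 -0.023 -0.069] low-TCP -0.083 lip az -116
140 lipdown 35.3 lat -11.3 lip-TCP [-0.001 -0.015 -0.071] low-TCP -0.084 lip az -137
160 lipdown 39.0 lat -5.2 lip-TCP [-0.004 -0.005 -0.073] low-TCP -0.082 lip az -160
180 lipdown 40.1 lat 1.6 lip-TCP [-0.004  0.005 -0.073] low-TCP -0.081 lip az 175
```

```bash
python3 -m crank '[-7,0,-19,0,0, -14,1,-38,0,0, -21,1,-56,0,0, -28,1,-75,0,0, -34,2,-94,0,0, -41,2,-113,0,0, -41,2,-113,0,0, -41,2,-113,0,0, -41,2,-113,0,0, -41,2,-113,0,0]'
python3 - <<'E'
from find import *
s=status.state();print(s['time'],s['tool_pos'].round(4),toolR().round(3).tolist(),s['contact_force'],s['joint_pos'].round(2))
p,d=look("side");cv2.imwrite("pics/side4.png",cv2.resize(p[70:230,230:430],None,fx=3,fy=3)[:,:,::-1])
E
```

```text
time: 23.8
tool_pos: [0.5388, 0.2471, 0.1776]
tool_rot: [0.171, 0.035, 0.985, 0.001]
contact_force: [0.7, -0.6, -6.5]
gripper_width: 0.522
23.8 [0.5388 0.2471 0.1776] [[-0.939, 0.069, 0.336], [0.069, 0.998, -0.011], [-0.336, 0.013, -0.942]] [ 0.66520701 -0.587544   -6.52519168] [ 0.37 -0.17  1.95 -0.15  1.05 -1.08]
```

View pics/side4.png

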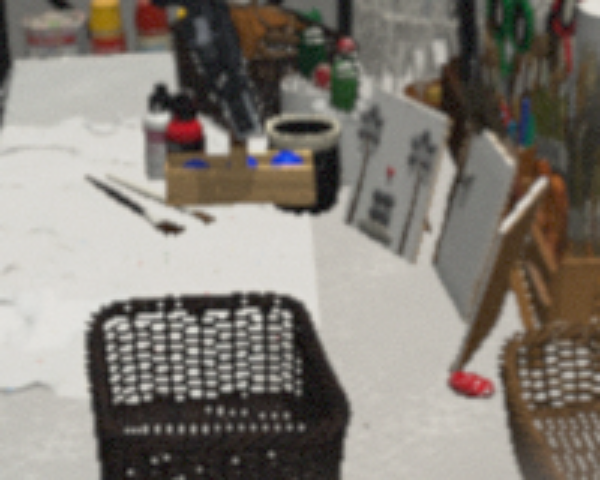

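```bash
python3 -m crank '[2,-15,-19,0,0, 4,-45,-19,0,0, 7,-75,-19,0,0, 9,-105,-19,0,0, 12,-135,-19,6,0, 15,-165,-19,12,0, 17,-195,-19,18,0, 19,-220,-19,24,0, 21,-240,-19,30,0, 22,-250,-19,36,0]'
python3 - <<'E'
from find import *
s=status.state();print(s['time'],s['tool_pos'].round(4),toolR().round(3).tolist(),s['contact_force'].round(2),s['joint_pos'].round(2))
p,d=look("top")
r=regions_of("top","basket")
for r in r[:1]:
    P,u,v=pts("top",d,r["region"]); w=P[(P[:,2]>.085)&(P[:,2]<.11)]; print(r["confidence"],"basket",w[:,:2].min(0),w[:,:2].max(0))
cv2.imwrite("pics/top5.png",cv2.resize(p[120:300,180:430],None,fx=2.5,fy=2.5)[:,:,::-1])
E
```

```text
time: 24.85
tool_pos: [0.495, -0.0019, 0.1857]
tool_rot: [0.163, 0.34, 0.924, 0.054]
contact_force: [0.2, -0.0, -6.1]
gripper_width: 0.519
24.85 [ 0.495  -0.0019  0.1857] [[-0.715, 0.612, 0.338], [0.647, 0.763, -0.011], [-0.265, 0.211, -0.941]] [ 0.25 -0.04 -6.1 ] [-0.18 -0.49  2.18  0.06  1.11 -1.07]
0.56 basket [ 0.42337452 -0.14014679] [0.57457546 0.08946919]
```

View pics/top5.png

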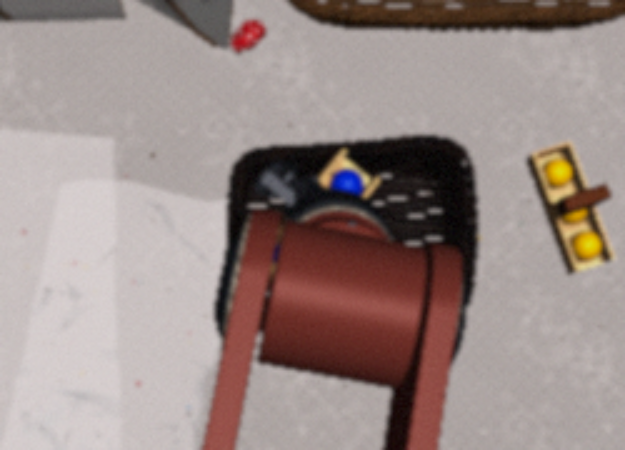

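```bash
python3 -m crank '[0,0,0,6,0, 0,0,0,12,0, 0,0,0,18,0, 0,0,0,24,0, 0,0,0,30,0, 0,0,0,35,0, 0,0,0,40,0, 0,0,0,44,0, 0,0,0,48,0, 0,0,0,50,0]'; sed -i 's/^for psi.*/for psi in ():/' pour.py
cat > chk.py <<'E'
import sys
from find import *
s=status.state();p,d=look("side");p2,d2=look("top")
print(s['time'],s['contact_force'].round(2),toolR()[:,2].round(3),s['joint_pos'].round(2))
for n,p_,d_ in(("side",p,d),("top",p2,d2)):
    P,u,v=pts(n,d_,np.ones(d_.shape,bool)); c=p_[v,u].astype(int)
    m=(c[:,2]>c[:,0]+50)&(c[:,2]>80)&(abs(P[:,1]+.02)<.16)&(P[:,0]>.38)&(P[:,0]<.62)&(P[:,2]<.3)
    if m.sum(): 
        img=np.zeros(d_.shape,np.uint8); img[v[m],u[m]]=1
        k,l,st,ce=cv2.connectedComponentsWithStats(img)
        for i in range(1,k):
            if st[i,4]>3: q=l[v,u]==i; print(n,st[i,4],P[q&m].mean(0).round(3))
E
python3 chk.py
```

```text
time: 25.95
tool_pos: [0.4956, 0.0006, 0.1861]
tool_rot: [0.125, 0.696, 0.697, 0.118]
contact_force: [-0.1, -0.4, -5.3]
gripper_width: 0.522
25.95 [-0.13 -0.38 -5.35] [ 0.339 -0.009 -0.941] [-0.18 -0.49  2.18  0.06  1.11 -0.2 ]
side 283 [ 0.504 -0.004  0.151]
top 29 [ 0.511 -0.028  0.162]
top 88 [0.502 0.058 0.172]
top 19 [0.506 0.027 0.163]
```

```bash
python3 -m crank '[0,0,0,2,0, 0,0,0,4,0, 0,0,0,6,0, 0,0,0,8,0, 0,0,0,10,0, 0,0,0,12,0, 0,0,0,12,0, 0,0,0,12,0, 0,0,0,12,0, 0,0,0,12,0]'; python3 chk.py
```

```text
time: 27.05
tool_pos: [0.4958, -0.0001, 0.1867]
tool_rot: [0.112, 0.766, 0.62, 0.131]
contact_force: [-0.4, -0.3, -4.4]
gripper_width: 0.526
27.05 [-0.41 -0.33 -4.36] [ 0.34  -0.009 -0.94 ] [-0.18 -0.49  2.18  0.06  1.11  0.01]
side 139 [0.507 0.015 0.158]
side 27 [ 0.506 -0.123  0.048]
side 6 [ 0.497 -0.117  0.043]
side 5 [ 0.517 -0.12   0.042]
top 132 [0.51  0.057 0.176]
top 45 [0.509 0.024 0.165]
top 108 [ 0.506 -0.104  0.037]
```

```bash
python3 -m crank '[0,0,0,4,0, 0,0,0,8,0, 0,0,0,12,0, 0,0,0,16,0, 0,0,0,20,0, 0,0,0,23,0, 0,0,0,26,0, 0,0,0,28,0, 0,0,0,30,0, 0,0,0,32,0]'; python3 chk.py
```

```text
time: 28.15
tool_pos: [0.4957, -0.0002, 0.1866]
tool_rot: [0.071, 0.907, 0.384, 0.157]
contact_force: [0.7, -0.2, -4.6]
gripper_width: 0.521
28.15 [ 0.71 -0.16 -4.61] [ 0.34  -0.009 -0.941] [-0.18 -0.49  2.18  0.06  1.11  0.57]
side 67 [0.536 0.039 0.183]
side 66 [0.512 0.007 0.162]
side 27 [ 0.506 -0.122  0.048]
side 6 [ 0.497 -0.117  0.044]
side 4 [ 0.518 -0.118  0.04 ]
top 138 [0.537 0.043 0.186]
top 93 [0.517 0.017 0.169]
top 110 [ 0.506 -0.104  0.037]
```

```bash
python3 -m crank '[0,0,0,2,0, 0,0,0,4,0, 0,0,0,6,0, 0,0,0,8,0, 0,0,0,10,0, 0,0,0,12,0, 0,0,0,12,0, 0,0,0,12,0, 0,0,0,12,0, 0,0,0,12,0]'; python3 chk.py
```

```text
time: 29.25
tool_pos: [0.4959, -0.0001, 0.1868]
tool_rot: [0.055, 0.942, 0.288, 0.164]
contact_force: [0.1, -0.8, -3.0]
gripper_width: 0.526
29.25 [ 0.06 -0.8  -3.04] [ 0.34  -0.009 -0.94 ] [-0.18 -0.49  2.18  0.06  1.11  0.78]
side 56 [0.542 0.031 0.187]
side 25 [ 0.43  -0.114  0.049]
side 9 [ 0.44  -0.113  0.053]
side 26 [ 0.507 -0.122  0.047]
side 6 [ 0.497 -0.116  0.043]
side 11 [ 0.442 -0.115  0.044]
side 7 [ 0.518 -0.123  0.044]
side 6 [ 0.43  -0.114  0.036]
side 4 [ 0.441 -0.104  0.029]
top 141 [0.545 0.035 0.189]
top 110 [ 0.507 -0.103  0.036]
```

```bash
python3 -m crank '[0,0,-4,-5,0, 0,0,-8,-13,0, 0,0,-12,-21,0, 0,0,-16,-29,0, 0,0,-20,-37,0, 0,0,-20,-45,0, 0,0,-20,-53,0, 0,0,-20,-61,0, 0,0,-20,-69,0, 0,0,-20,-77,0]'; python3 -c "
from h import *
s=status.state();R=toolR();print(s['contact_force'],s['tool_pos']);d=np.array([.5388,.2471,.185])-s['tool_pos'];print((R.T@d*1000).round(0))"
```

```text
time: 30.35
tool_pos: [0.4891, 0.0, 0.2056]
tool_rot: [0.145, 0.556, 0.813, 0.094]
contact_force: [-0.1, -0.1, -4.2]
gripper_width: 0.524
[-0.07139107 -0.09199882 -4.16761196] [4.89122597e-01 2.73952462e-05 2.05598763e-01]
[216. 127.  34.]
```

```bash
python3 -m crank '[0,0,0,-8,0, 20,12,0,-16,0, 45,26,4,-24,0, 75,44,8,-32,0, 105,62,14,-40,0, 135,79,20,-48,0, 160,94,24,-56,0, 185,109,28,-63,0, 205,120,32,-65,0, 216,127,34,-65,0]'; python3 - <<'E'
from find import *
s=status.state();R=toolR();print(s['contact_force'].round(2),s['tool_pos'].round(4),R.round(3).tolist())
d=np.array([.5405,.2471,.068])-s['tool_pos'];print((R.T@d*1000).round(0))
p,d=look("side");p2,d2=look("top")
a=cv2.resize(p[70:250,230:430],None,fx=2,fy=2);b=cv2.resize(p2[130:310,180:380],None,fx=2,fy=2)
cv2.imwrite("pics/c6.png",np.hstack([a,b])[:,:,::-1])
E
```

```text
time: 31.35
tool_pos: [0.54, 0.2488, 0.1849]
tool_rot: [0.172, 0.034, 0.984, 0.002]
contact_force: [-0.6, -1.3, -2.8]
gripper_width: 0.524
[-0.56 -1.32 -2.8 ] [0.54   0.2488 0.1849] [[-0.938, 0.067, 0.339], [0.068, 0.998, -0.008], [-0.339, 0.015, -0.941]]
[ 39.  -3. 110.]
```

View pics/c6.png

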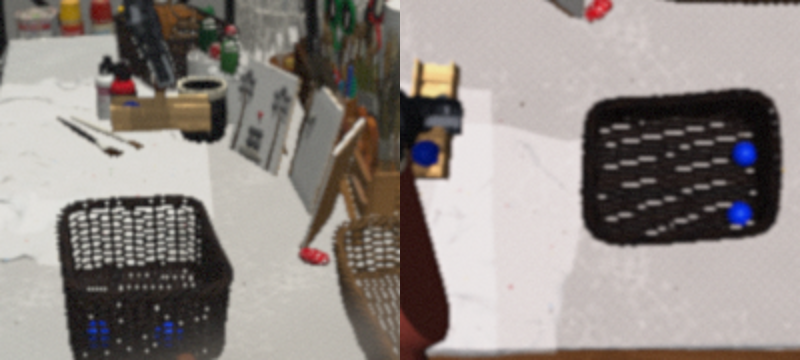

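```bash
python3 -m crank '[8,-1,25,0,0, 16,-2,50,0,0, 24,-2,75,0,0, 31,-3,92,0,0, 35,-3,102,0,0, 38,-3,107,0,0, 39,-3,110,0,0, 39,-3,110,0,0, 39,-3,110,0,0, 39,-3,110,0,0]'
```

```text
time: 32.45
tool_pos: [0.5414, 0.2459, 0.0698]
tool_rot: [0.173, 0.035, 0.984, 0.002]
contact_force: [-0.0, 1.5, -3.3]
gripper_width: 0.523
```

Not touching yet; lower in millimetres.

```bash
python3 -m crank '[1,0,2,0,0, 1,0,4,0,0, 2,0,6,0,0, 2,0,7,0,0, 3,0,8,0,0, 3,0,9,0,0, 3,0,10,0,0, 3,0,10,0,0, 3,0,10,0,0, 3,0,10,0,0]'
```

```text
time: 33.45
tool_pos: [0.5427, 0.2461, 0.063]
tool_rot: [0.174, 0.035, 0.984, 0.001]
contact_force: [-17.1, -6.0, 24.1]
gripper_width: 0.524
```

```bash
python3 -m crank '[-1,0,-3,0,0, -2,0,-6,0,0, -2,0,-6,0,0, -2,0,-6,0,15, -2,0,-6,0,60, -2,0,-6,0,70, -2,0,-6,0,85, -2,0,-6,0,100, -2,0,-6,0,100, -2,0,-6,0,100]'
python3 - <<'E'
from find import *
p,d=look("side");cv2.imwrite("pics/side7.png",cv2.resize(p[70:250,230:430],None,fx=3,fy=3)[:,:,::-1])
E
```

```text
time: 34.45
tool_pos: [0.5411, 0.2457, 0.0646]
tool_rot: [0.173, 0.035, 0.984, 0.001]
contact_force: [0.1, -0.1, -0.4]
gripper_width: 0.998
```

View pics/side7.png

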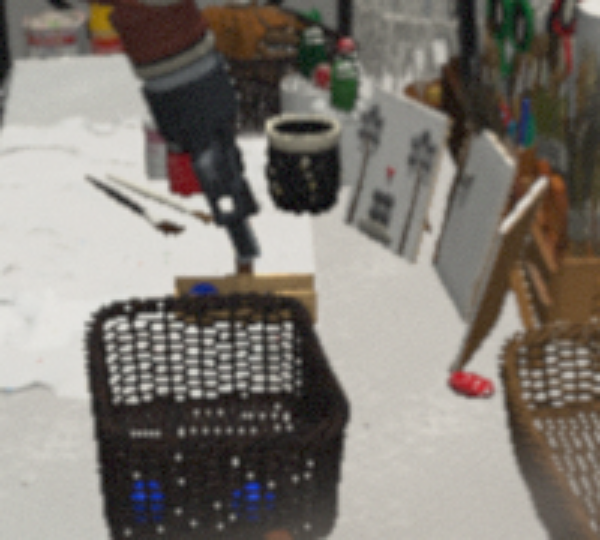

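Scoop stands flat on the table (its walls at about (245,290)), the rear marble is in it at (203,290), and the fingers are open. Now I retreat along the tool axis.

```bash
python3 -m crank '[0,0,-15,0,100, 0,0,-40,0,100, 0,0,-80,0,100, 0,0,-120,0,100, 0,0,-160,0,100, 0,0,-200,0,100, 0,0,-230,0,100, 0,0,-230,0,100, 0,0,-230,0,100, 0,0,-230,0,100]'
python3 - <<'E'
from find import *
s=status.state();print(s['time'],s['contact_force'].round(2),s['tool_pos'].round(3))
p,d=look("side");p2,d2=look("top")
cv2.imwrite("pics/c8.png",np.hstack([cv2.resize(p[70:250,230:430],None,fx=2,fy=2),cv2.resize(p2[130:310,180:380],None,fx=2,fy=2)])[:,:,::-1])
for cam,D,I in(("side",d,p),("top",d2,p2)):
    P,u,v=pts(cam,D,np.ones(D.shape,bool)); c=I[v,u].astype(int)
    m=(c[:,2]>c[:,0]+50)&(c[:,2]>80)&(P[:,1]<.32)&(P[:,1]>-.2)&(P[:,0]>.38)&(P[:,0]<.62)
    img=np.zeros(D.shape,np.uint8);img[v[m],u[m]]=1;k,l,st,ce=cv2.connectedComponentsWithStats(img)
    for i in range(1,k):
        if st[i,4]>12:print(cam,st[i,4],P[(l[v,u]==i)].mean(0).round(3))
    h=(abs(P[:,0]-.53)<.05)&(abs(P[:,1]-.246)<.025)&(P[:,2]>.06)&(P[:,2]<.12);print(cam,"bar top z",np.percentile(P[h,2],[50,95]).round(3) if h.sum() else None)
E
```

```text
time: 35.5
tool_pos: [0.4624, 0.2474, 0.2787]
tool_rot: [0.171, 0.035, 0.985, 0.001]
contact_force: [0.3, -0.6, -0.6]
gripper_width: 1.0
35.5 [ 0.28 -0.61 -0.55] [0.462 0.247 0.279]
side 32 [0.492 0.23  0.036]
side 26 [ 0.506 -0.122  0.048]
side bar top z [0.081 0.084]
top 117 [ 0.507 -0.103  0.036]
top 94 [0.491 0.244 0.036]
top 116 [ 0.433 -0.096  0.037]
top bar top z [0.083 0.086]
```

View pics/c8.png

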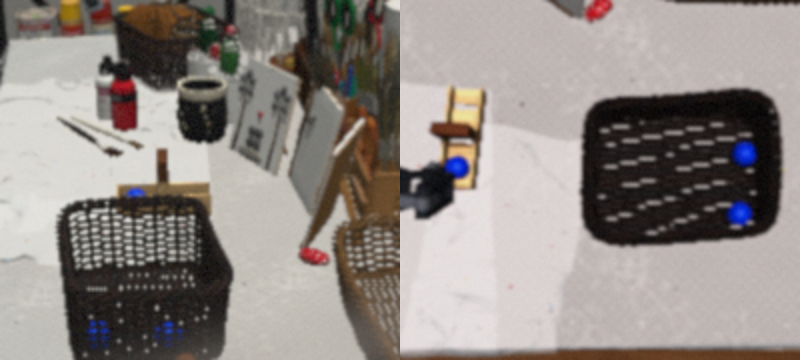

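```bash
python3 -c "
from plant import order; print(order.job_done())"
```

```text
the job is handed in; nothing more can be done
None
```

The job is handed in: two blue marbles are in the small black basket, and the scoop stands on the table with the third one in it. It took about 36 s of robot time, under the 64 s limit.

**How the tilt was made:** The moves can only turn the tool about its own axis.
- I first turned the scoop around on the table so its lip faced away from the robot.
- I then leaned the tool about 20° by pushing it repeatedly against its upper reach limit.
- With that lean I regrasped the scoop. Yawing it over the basket then tilted the lip down gradually, and yawing back levelled it.

**How the drops went:**
- The front marble dropped at roughly 20–22° lip-down. The weight reading fell by about 1 N, and the other two marbles were seen still in the scoop.
- The middle marble dropped at roughly 33–35°, with another fall of more than 1 N.
- I stopped there. The lean allows at most about 40°, so the rear marble, which goes at 50°, was not at risk.

**Last checks before handing in:**
- The two marbles lie on the basket floor near its right wall, about 80 mm and 72 mm from its centre. The limit on that side is 100 mm.
- The basket looks upright and unmoved.
- The top of the scoop's grip bar reads 0.083–0.086 m, which matches standing flat, and the rear marble is inside.
- The gripper is open and about 0.2 m clear, touching nothing.

While setting the scoop down, the wrist force briefly read about 24 N upward (about 30 N in all), so I backed off a few millimetres before opening. That is below the limits. No check failed or disagreed.

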